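# Index the setter's swivel vice on to the next notch

## Robot

A 7-joint arm with a two-finger parallel gripper is mounted at the origin on the work surface. World frame = base frame: x ahead of the robot, y to its left, z up, the work surface at z = 0. Lengths are in m, angles in rad, forces in N, time in s.
With the tool pointing down it reaches from about 0.4 to 0.85 m from the base axis. Payload 10.4 kg.
Tool frame: the origin (TCP) lies on the centre line of the jaws, within the pads' length; the fingertips stand 14 mm ahead of it and the grasp point (between the pads) lies 5 mm behind it (tip_reach is the z of the fingertips in the tool frame, in m); z points along the fingers, x is the direction in which the jaws open and shut, and the axes are right-handed (so a half turn about z gives the same grasp; the last joint's range is limited). The gripper opens to 87 mm and grips with 3 to 60 N. Pads are 19 mm wide; open, the fingers measure 117 mm over their backs; the gripper's body (75 mm by 190 mm) begins 51 mm behind the grasp point.
Start: joints at [1.31, 0.332, -0.065, 1.46, 0.022, 1.35, -0.088], TCP at [0.147, -0.607, 0.237] pointing down, gripper open.
Joint ranges: [-2.6, 2.6], [-0.5, 2.12], [-1.47, 1.34], [0.16, 2.42], [-1.27, 4.41], [0.06, 2.06], [-2.6, 2.6]. Speed limits (rad/s): [2.22, 2.22, 2.79, 2.79, 3.14, 3.14, 3.14].

## Interface

Orientations are given as a unit quaternion [x, y, z, w].
In Python, from bench import * gives the robot as it stands.
- The arm moves only by the tool carry_out, never from a script. Its argument "rows" is a list of rows, each a list of 5 numbers: the closure, from -1 (fully open) to 1 (shut), so that 0 is half open, then the shift along the tool's x, y, z in units of 30 mm (1.0 is 30 mm), then the turn about the tool's z in units of 5 degrees (1.0 is 5 degrees). In form: [[jaw, x, y, z, turn], ...]. A call has 1 to 20 rows; each row shifts and turns the pose as measured when the row begins, along the tool's axes as they then stand; what a row does not reach is not made up. A row lasts 1/12 s, in which the tool goes at most 41.7 mm and 7.16 degrees, less where a joint would pass 70% of its speed; a pose out of reach is approached as far as the arm can. A call is refused whole if a number of a shift passes 1 or a number of a turn 1, either way. A call with a gripper value outside its range is refused whole. The fingers move at their own pace and stop on an object; "force" is the grip in N (left out, the last holds). Time passes only in rows, so rows that do not move let the fingers close. It gives the time, the measured TCP pose, the force and the opening at its end, in the units of the state.
- read_state(): the state, without advancing time (a new reading comes with each control period).
- camera(name): name is "scene" or "top" or "wrist"; returns the picture (420x560x3 uint8, blue, green, red); there is no depth.
- camera_info(name): a dict with "fx", "fy", "cx", "cy" (pixels), "extrinsics" (4x4, takes a point from camera to world coordinates); the wrist camera has in their place "tool_from_camera" (4x4, takes a point from camera to tool coordinates, whose origin is the TCP and whose axes are the tool frame's). Camera axes: x right, y down, z forward; pixel columns grow to the right and rows downward; lengths in m; the calibration is good to about 2 mm. The wrist camera is an equidistant fisheye: a pixel r from the principal point sees the ray r / f radians off the axis. A picture is of the moment at which its call begins: read the wrist's pose just before it. camera_info takes no time and is no camera call.
- close_job(): hands the job in, once; it reports no verdict.
Trained networks look in the newest picture that a camera, given by its name, has taken for a name from the list of things; names that differ only in an ending like _2 or _b are one class to them, and where a whole thing is asked for, a point or a joint stands for the part that bears it (a point fixed in the world has none). Each returns a list of dicts, best first, with "conf" (0 to 1); they miss things now and then, are a little off and sometimes report something else, mostly with a low value. They report only what shows in the picture. A call takes as long as a camera call.
- recognise(query, camera): "box" ([centre column, centre row, width, height] in pixels, round what is visible of it).
- silhouettes(query, camera): "mask" (420x560 bool, what is visible of it) and "box" ([centre column, centre row, width, height] in pixels, round what is visible of it).
- pinpoint(query, camera): "xy" ([column, row] in pixels: a listed point, or the origin of a listed thing).
The state is a dict: "time": time; "joint_positions": joint angles; "joint_vel": joint speeds; "joint_torque": joint torques, N m; "ee_pos": TCP position; "eef_rot": TCP orientation; "ft_force": force on the tool from outside, world axes, zero at the start; "torque": the same for the moment, N m; "width": finger opening in m.
Only numpy, scipy, OpenCV 4.12 (cv2) and the standard library are available. Lean on these libraries where they do the work, as an engineer would, in place of code of your own. Each camera call takes 0.05 s, during which the arm holds its last target. There are 200 camera calls.

## Task

Turn the setter's swivel vice on to its next notch, counter-clockwise seen from above: lift the pull ring until its pin is clear of the notch it stands in, bring the table round, and let the spring pin find the next notch and go fully home there, so that the table is locked. Nobody noted which dividing plate is fitted, so feel for the notch; do not force the pin against the plate or swing the table far past. Leave the ring in the vice and the tools lying around untouched, and let go at the end.

Things in the scene. Friction and masses are not known exactly. Their poses are not given: they have to be found in the camera images.
- index_base: Swivel base: grey cast drum, 182 mm across, 39 mm high, fixed to the bench by four lugs reaching 122 mm from the axis (12 mm high, bolts to 19 mm). Origin on the bench on the vertical swivel axis, z up; x points from the axis through the notch that holds the pin at the start.
- start_notch (a point): Mouth of the starting notch in the fixed dividing plate, hidden inside the drum: flat face 34 mm above the bench, radial V notches (sides 35 degrees from upright, 15 mm wide at the mouth) on a 78 mm circle about the axis. The plate has 7 to 12 equal divisions: the next notch lies 30 to 50 degrees (0.52 to 0.87 rad) counter-clockwise from above; between the two the face is flat.
- index_table (a joint): Angle of the round table in rad: 0 at the starting notch, growing counter-clockwise seen from above. A metal disc, 200 mm across, top 51 mm above the bench, degree ticks at its rim, the pull ring's plunger near its rim. It stays where it is left: its drag is 0.6 N m (8 N at the ring; 8 to 14 N with the pin riding on the plate, a little jerky).
- vice_jaws (a point): Middle of the top of the jaws of the small steel vice that stands at the middle of the table and turns with it: on the swivel axis, 101 mm above the bench. The vice keeps within 45 mm of the axis, but for its screw knob, which reaches 66 mm on the side away from the pull ring, 76 mm above the bench.
- pull_ring (a joint): Lift of pull ring and pin in m: 0 fully home, about 0.0075 riding on the plate's flat face, 0.014 upper stop; 8.5 to 12 mm clears the plate. The spring pushes down with 6 N at home, 9 N at 8 mm, 11 N at the stop. Let go between notches, the pin rides on the face and drops by itself over a notch, unless the ring is gripped or held up.
- ring_eye (a point): Centre of the pull ring: upright steel ring, 34 mm outer and 16 mm inner diameter, of 9 mm round bar, straight above the pin, 78 mm from the axis; centre 104 mm above the bench when home, lowest point 87 mm. Its plane contains the swivel axis, so it is 9 mm thick in the direction it swings. z up, x away from the axis; turns with the table.
- housing_top (a point): Middle of the top, 72 mm above the bench, of the plunger housing under the pull ring: dark steel, fixed on the table, 30 mm across at its foot, 24 mm above. A rod of 8 mm with a 13 mm collar leads from it up to the ring.
- pin: Steel locking pin under the pull ring, moving with it, hidden: 8 mm thick, ball-shaped foot. Origin at the foot's tip, 26 mm above the bench when home. On a notch's side it can stop short of home, as the spring may not overcome the table's drag; pushing the table gently on brings it home. Home, both sides hold it: the push needed rises steeply. Over 30 N on it is forcing.
- work: Silver signet ring, 22 mm across, clamped upright in the vice jaws at the middle of the table, its top 119 mm above the bench. Origin on the swivel axis, 96 mm above the bench. Not to be touched.
- caliper: Bystander: steel sliding caliper lying flat, 220 mm long along its x, up to 8 mm high. Origin under the middle of its beam.
- pliers: Bystander: pliers with black handles lying flat, 150 mm long along x, 52 mm wide, 13 mm high. Origin under the pivot.
- ring_clamp: Bystander: wooden hand clamp for rings with a steel band, lying flat, 130 by 29 by 25 mm. Origin under its middle, long side along x.

How it is judged:
On the way, in this order (a step that is already met when the one before it is completed fails the run):
1. the pin is lifted clear out of the starting notch (7 mm or more) before the table has gone round (value of joint pull_ring above 0.007 m and value of joint index_table below 0.2 rad), for 0.05 s.
2. the pin has dropped fully home in the next notch (value of joint pull_ring below 0.0015 m and value of joint index_table above 0.48 rad), for 0.2 s.
At the end, for the whole second after the job is handed in: The table stands at rest, 0.48 to 0.92 rad counter-clockwise from its start, with the locking pin home in the next notch (pull ring within 1.5 mm of its lowest position) (all of step 2 and value of joint index_table below 0.92 rad and not (velocity of joint index_table above 0.05 rad/s) and not (velocity of joint index_table below -0.05 rad/s)); the robot touches nothing.
It fails at once if the locking pin is forced: more than 30 N between it and the dividing plate (contact force between pin and anything else above 30 N).
It fails at once if the table is swung far past the next notch (beyond 1.05 rad) (value of joint index_table above 1.05 rad).
It fails at once if the table is turned the wrong way (more than 0.15 rad clockwise) (value of joint index_table below -0.15 rad).
It fails at once if the ring in the vice is touched (over 1 N) (contact force between work and anything else above 1 N).
It fails at once if the caliper, the pliers or the ring clamp is moved more than 20 mm (distance of any of caliper, pliers, ring_clamp from where it was at the start of the episode above 0.02 m).
It also fails if it takes over 48 s, if anything falls off the work surface, if the arm or the gripper's body presses on something with over 40 N, if the wrist force passes 120 N, or if a joint passes its speed limit or range.

## Working session

There is one attempt and no reset: what is moved stays moved. The work goes in short steps, Python scripts to look and compute and a tool call to move; the robot and the scene stay as the last step left them, time stands still between calls to the robot, and variables do not carry over. Pictures are saved under pics/ and viewed, about 8 in all and at most 12, crops included, and the job is handed in when it is done.

Besides the shell and the picture viewer there is one more tool, called after ">>>" in YAML: its name, and indented under it one key for each argument. carry_out: Moves the arm, as the interface text tells. Its arguments: {"type":"object","properties":{"rows":{"type":"array","items":{"type":"array","items":{"type":"number"}}},"force":{"type":"number"}},"required":["rows"]}

```bash
mkdir -p pics; ls; cat > h.py <<'E'
from bench import *
import numpy as np, cv2
from scipy.spatial.transform import Rotation as R
def ray(name,uv,st=None):
    i=camera_info(name); u=(uv[0]-i['cx'])/i['fx']; v=(uv[1]-i['cy'])/i['fy']
    if name=='wrist':
        T=np.eye(4); T[:3,:3]=R.from_quat(st['eef_rot']).as_matrix(); T[:3,3]=st['ee_pos']; T=T@np.array(i['tool_from_camera'])
        t=np.hypot(u,v); d=np.array([u/t*np.sin(t),v/t*np.sin(t),np.cos(t)]) if t>0 else np.array([0,0,1.])
    else: T=np.array(i['extrinsics']); d=np.array([u,v,1.])
    return T[:3,3], T[:3,:3]@d
def atz(name,uv,z,st=None):
    o,d=ray(name,uv,st); return o+d*(z-o[2])/d[2]
E
python3 - <<'E'
from h import *
np.set_printoptions(precision=4,suppress=True)
st=read_state();print(st)
hz=dict(index_base=0,ring_eye=.104,housing_top=.072,vice_jaws=.101,work=.096,start_notch=.034,caliper=0,pliers=0,ring_clamp=0)
for c in['top','scene','wrist']:
    im=camera(c);cv2.imwrite(f'pics/{c}0.png',im)
    for q,z in hz.items():
        for r in pinpoint(q,c)[:2]:print(c,q,round(r['conf'],2),np.round(r['xy'],1),atz(c,r['xy'],z,st))
E
python3 -c "
import cv2,numpy as np
a=[cv2.imread(f'pics/{c}0.png') for c in('top','scene')]
cv2.imwrite('pics/m0.png',cv2.resize(np.vstack(a),(400,600)))"
```

```text
pics
{'time': 0.0, 'joint_positions': array([ 1.3104,  0.3329, -0.0647,  1.461 ,  0.0216,  1.3499, -0.0885]), 'joint_vel': array([ 0.0002, -0.0008,  0.0012, -0.001 , -0.0008, -0.0007,  0.0005]), 'joint_torque': array([ -0.    , -62.3255,   0.0247, -38.99  ,  -0.0614,   0.0401,
         0.0001]), 'ee_pos': array([ 0.1471, -0.607 ,  0.2357]), 'eef_rot': array([ 0.786 , -0.6182, -0.0006, -0.0004]), 'ft_force': array([ 0.1486,  0.9092, -0.7588]), 'torque': array([ 0.0238,  0.0174, -0.0253]), 'width': 0.08698709962300276}
top index_base 0.64 [275.8 213. ] [0.533  0.1014 0.    ]
top ring_eye 0.55 [308.8 188. ] [0.5665 0.0372 0.104 ]
top housing_top 0.82 [311.7 193.9] [0.5605 0.0309 0.072 ]
top vice_jaws 0.92 [274.9 204.7] [0.5369 0.099  0.101 ]
top work 0.62 [309.8 188. ] [0.5678 0.0351 0.096 ]
top start_notch 0.7 [309.2 196.1] [0.562  0.0344 0.034 ]
top start_notch 0.63 [273.4 203.7] [0.5476 0.1047 0.034 ]
top caliper 0.8 [195.7 211. ] [0.5385 0.2647 0.    ]
top caliper 0.46 [168.3 207.3] [0.5466 0.3211 0.    ]
top pliers 0.75 [167.6 206.4] [0.5484 0.3226 0.    ]
top ring_clamp 0.63 [355.8 234.3] [ 0.4887 -0.0591  0.    ]
scene index_base 0.79 [294.9 239.2] [0.5365 0.096  0.    ]
scene housing_top 0.74 [260.6 234.3] [0.5622 0.0285 0.072 ]
scene vice_jaws 0.62 [297.4 199.9] [0.5321 0.1002 0.101 ]
scene vice_jaws 0.6 [203.4 236.9] [ 0.5637 -0.0624  0.101 ]
scene work 0.4 [295.5 203. ] [0.5336 0.0966 0.096 ]
scene start_notch 0.77 [264.  250.6] [0.5687 0.0312 0.034 ]
scene start_notch 0.43 [416.4 218. ] [0.5769 0.3083 0.034 ]
scene caliper 0.7 [385.  219.3] [0.5399 0.27   0.    ]
scene pliers 0.83 [413.7 219.4] [ 0.5552  0.3209 -0.    ]
scene ring_clamp 0.78 [200.1 237.9] [ 0.4852 -0.0671  0.    ]
scene ring_clamp 0.35 [262.3 233.3] [0.5069 0.0431 0.    ]
```

View pics/top0.png

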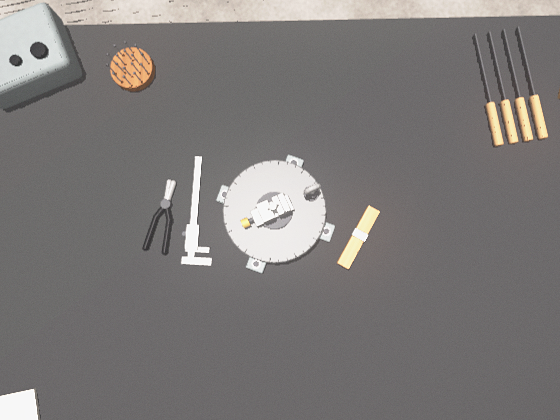

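View pics/scene0.png

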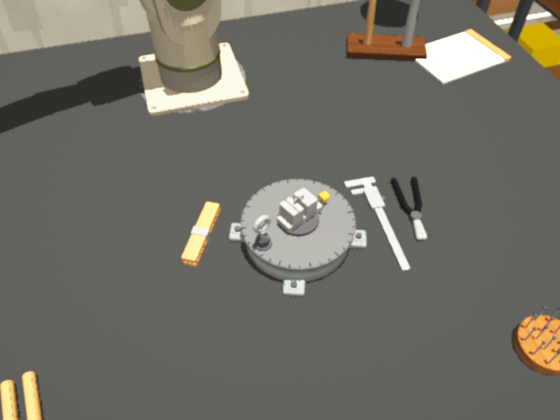

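Top picture: the table centre is at about (275,210) px, with the ring and plunger at (311,192). The caliper lies at (195,211), the pliers at (166,206) and the clamp at (358,237). The scene picture shows the upright ring at (262,225). The axis is therefore about (0.535,0.099) and the ring about (0.566,0.028), with the ring bearing about -66°. I'll move over the ring with the jaws turned to the tangent.

>>> carry_out:
  rows:
    - [-1,-0.68,-0.73,0,-1]
    - [-1,-0.62,-0.79,0,-1]
    - [-1,-0.54,-0.84,0,-1]
    - [-1,-0.47,-0.88,0,-1]
    - [-1,-0.39,-0.92,0,-1]
    - [-1,-0.31,-0.95,0,-1]
    - [-1,-0.22,-0.97,0,-1]
    - [-1,-0.14,-0.99,0,-1]
    - [-1,-0.05,-1,0,-1]
    - [-1,0.03,-1,0,-1]

```text
time: 2.33
ee_pos: [0.3099, -0.3494, 0.2349]
eef_rot: [0.977, -0.215, -0.001, 0.002]
ft_force: [-0.1, 0.2, -0.2]
width: 0.0868
```

>>> carry_out:
  rows:
    - [-1,0.16,-0.99,0,-1]
    - [-1,0.24,-0.97,0,-1]
    - [-1,0.33,-0.95,0,-1]
    - [-1,0.41,-0.91,0,-1]
    - [-1,0.48,-0.87,0,-1]
    - [-1,0.56,-0.83,0,-1]
    - [-1,0.63,-0.78,0,-1]
    - [-1,0.69,-0.72,0,-1]
    - [-1,0.75,-0.66,0,-1]
    - [-1,0.81,-0.59,0,-1]
    - [-1,0.85,-0.53,0,0]
    - [-1,0.85,-0.53,0,0]
    - [-1,0.85,-0.53,0,0]
    - [-1,0.6,-0.4,0,0]
    - [-1,0,0,0,0]

```text
time: 3.58
ee_pos: [0.5375, 0.0251, 0.2361]
eef_rot: [0.969, 0.245, 0.002, 0.005]
ft_force: [-0.7, 0.4, 0.2]
width: 0.0871
```

```bash
cat > look.py <<'E'
from h import *
import sys
np.set_printoptions(precision=4,suppress=True)
st=read_state();print(st['time'],st['ee_pos'],st['eef_rot'])
im=camera('wrist');cv2.imwrite(f'pics/{sys.argv[1]}.png',im)
for q,z in dict(ring_eye=.104,housing_top=.072,vice_jaws=.101,work=.096,index_base=0).items():
    for r in pinpoint(q,'wrist')[:2]:print(q,round(r['conf'],2),np.round(r['xy'],1),atz('wrist',r['xy'],z,st))
for r in silhouettes('pull_ring','wrist')[:1]:
    ys,xs=np.nonzero(r['mask']);print('mask',r['conf'],r['box'],np.mean(xs),np.mean(ys))
i=camera_info('wrist');print({k:np.round(v,3) for k,v in i.items() if k!='extrinsics'})
E
python3 look.py w1
```

```text
3.5833 [0.5375 0.0251 0.2361] [0.9695 0.2451 0.0017 0.0045]
ring_eye 0.61 [305.7 207.8] [0.5627 0.0328 0.104 ]
ring_eye 0.23 [313.7 122.9] [0.5318 0.1019 0.104 ]
housing_top 0.56 [306.  203.5] [0.5676 0.0303 0.072 ]
vice_jaws 0.8 [315.4 123.4] [0.5336 0.1023 0.101 ]
work 0.5 [314.6 123. ] [0.5334 0.1025 0.096 ]
index_base 0.57 [306.3 124.5] [0.5359 0.1003 0.    ]
mask 0.63 [308.7, 213.6, 16.6, 36.1] 308.17558886509636 210.83297644539616
{'fx': np.float64(325.192), 'fy': np.float64(325.192), 'cx': np.float64(277.42), 'cy': np.float64(208.344), 'tool_from_camera': array([[ 1.   ,  0.001, -0.001,  0.001],
       [-0.   ,  0.965,  0.263, -0.072],
       [ 0.001, -0.263,  0.965, -0.149],
       [ 0.   ,  0.   ,  0.   ,  1.   ]])}
```

View pics/w1.png

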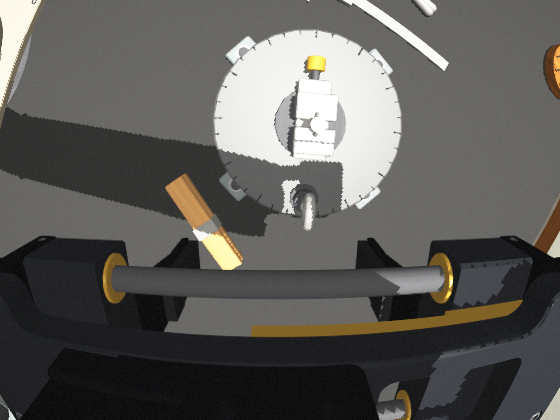

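The wrist picture shows the table centre at (313,124) px and the ring at (307,210), directly below it. Both agree with the top view. I'll centre over the ring, turn a little and come down.

>>> carry_out:
  rows:
    - [-1,0.88,0.28,0,1]
    - [-1,0,0,0.5,0]
    - [-1,0,0,0.8,0]
    - [-1,0,0,0.8,0]
    - [-1,0,0,0.3,0]
    - [-1,0,0,0,0]

```text
time: 4.43
ee_pos: [0.5651, 0.0163, 0.1635]
eef_rot: [0.981, 0.192, 0.003, 0.008]
ft_force: [0.0, 0.4, 0.2]
width: 0.0872
```

```bash
python3 look.py w2|grep -v tool_from|head -12
```

```text
4.4333 [0.5651 0.0163 0.1635] [0.9813 0.1921 0.0025 0.0083]
ring_eye 0.84 [286.8 208.3] [0.5658 0.0323 0.104 ]
housing_top 0.83 [292.1 200.7] [0.5717 0.0311 0.072 ]
housing_top 0.38 [279.9  93. ] [0.5326 0.1022 0.072 ]
vice_jaws 0.86 [281.4  92.7] [0.5339 0.1008 0.101 ]
index_base 0.61 [280.8 101.2] [0.5349 0.1003 0.    ]
mask 0.87 [287.9, 210.5, 13.9, 52.2] 287.0342857142857 210.44857142857143
       [-0.   ,  0.965,  0.263, -0.072],
       [ 0.001, -0.263,  0.965, -0.149],
       [ 0.   ,  0.   ,  0.   ,  1.   ]])}
```

View pics/w2.png

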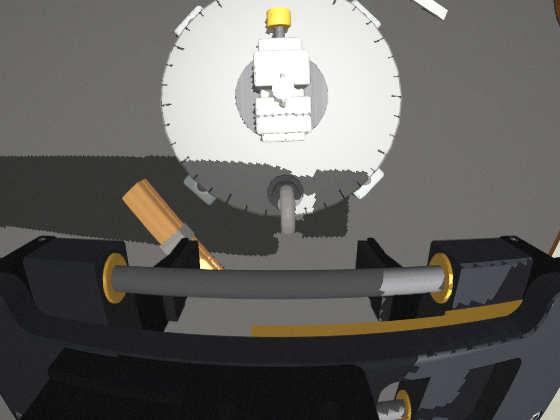

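The ring is at (287,210) px and the table centre at (281,95). The ring estimate is (0.566,0.031), so I need +15 mm in y. I'll correct, descend, check, then close.

>>> carry_out:
  rows:
    - [-1,0.2,-0.47,0,-0.5]
    - [-1,0,0,0,0]
    - [-1,0,0,0.7,0]
    - [-1,0,0,0.7,0]
    - [-1,0,0,0.5,0]
    - [-1,0,0,0,0]

```text
time: 5.28
ee_pos: [0.57, 0.0358, 0.1112]
eef_rot: [0.976, 0.218, 0.008, 0.01]
ft_force: [-0.7, -1.2, -0.3]
width: 0.0872
```

```bash
python3 look.py w3|grep -v tool_from|head -7
```

```text
5.2833 [0.57   0.0358 0.1112] [0.9759 0.2179 0.0082 0.0095]
ring_eye 0.56 [265.1 266.2] [0.5656 0.0312 0.104 ]
housing_top 0.64 [269.2 244.6] [0.5676 0.031  0.072 ]
vice_jaws 0.57 [266.9 116.5] [0.5343 0.1014 0.101 ]
work 0.82 [266.1 117.1] [0.534  0.1009 0.096 ]
index_base 0.76 [271.1 118. ] [0.5361 0.1002 0.    ]
mask 0.69 [268.1, 253.1, 21.0, 33.6] 267.0017123287671 253.53424657534248
```

View pics/w3.png

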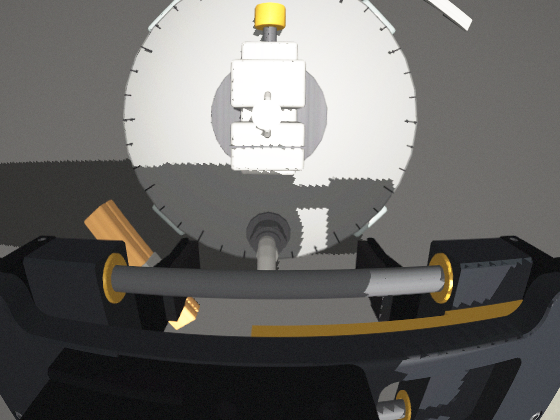

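The ring is at (265,255) px, nearly centred between the fingers. I'll correct about 5 mm, go down 9 mm more, then close gently.

>>> carry_out:
  rows:
    - [-1,-0.18,0.06,0,0]
    - [-1,0,0,0.3,0]
    - [-1,0,0,0,0]

```text
time: 5.88
ee_pos: [0.5684, 0.0309, 0.1064]
eef_rot: [0.976, 0.217, 0.012, 0.011]
ft_force: [-0.6, -1.2, -0.3]
width: 0.0868
```

```bash
python3 look.py w4|grep -v tool_from|head -7
```

```text
5.8833 [0.5684 0.0309 0.1064] [0.976  0.2171 0.0117 0.0106]
ring_eye 0.8 [276.5 263.9] [0.5678 0.0322 0.104 ]
housing_top 0.81 [275.7 240.3] [0.5678 0.0322 0.072 ]
vice_jaws 0.95 [272.  106.1] [0.5329 0.1019 0.101 ]
vice_jaws 0.32 [278.1 242.7] [0.5641 0.0421 0.101 ]
work 0.57 [271.7 107. ] [0.5329 0.1016 0.096 ]
index_base 0.66 [274.  111.2] [0.5351 0.1011 0.    ]
```

>>> carry_out:
  rows:
    - [-0.4,-0.03,0,0.12,0]
    - [0.3,0,0,0,0]
    - [0.6,0,0,0,0]
    - [1,0,0,0,0]
    - [1,0,0,0,0]
    - [1,0,0,0,0]
    - [1,0,0,0,0]
    - [1,0,0,0,0]
  force: 8

```text
time: 6.9
ee_pos: [0.5685, 0.0313, 0.1039]
eef_rot: [0.976, 0.217, 0.013, 0.011]
ft_force: [0.3, 0.0, -0.6]
width: 0.0421
```

>>> carry_out:
  rows:
    - [1,0,0,0,0]
    - [1,0,0,0,0]
    - [1,0,0,0,0]
    - [1,0,0,0,0]
    - [1,0,0,0,0]
    - [1,0,0,0,0]

```text
time: 7.4
ee_pos: [0.567, 0.0304, 0.1038]
eef_rot: [0.976, 0.217, 0.01, 0.011]
ft_force: [0.6, 1.4, -0.2]
width: 0.009
```

Width is 9 mm, so the ring is gripped with hardly any side force. I'll firm the grip and lift.

>>> carry_out:
  rows:
    - [1,0,0,0,0]
    - [1,0,0,0,0]
    - [1,0,0,-0.1,0]
    - [1,0,0,-0.1,0]
    - [1,0,0,-0.1,0]
    - [1,0,0,0,0]
  force: 30

```text
time: 7.9
ee_pos: [0.5668, 0.0304, 0.1112]
eef_rot: [0.976, 0.217, 0.011, 0.01]
ft_force: [4.3, 0.7, -10.2]
width: 0.0083
```

>>> carry_out:
  rows:
    - [1,0,0,-0.1,0]
    - [1,0,0,-0.04,0]
    - [1,0,0,0,0]

```text
time: 8.15
ee_pos: [0.5668, 0.0304, 0.1141]
eef_rot: [0.976, 0.217, 0.011, 0.01]
ft_force: [4.4, 1.0, -11.1]
width: 0.0083
```

```bash
python3 - <<'E'
from h import *
st=read_state();print(st['time'],st['ee_pos'],st['ft_force'],st['torque'],st['joint_positions'])
for c in['wrist','top']: cv2.imwrite(f'pics/{c}5.png',camera(c))
E
```

```text
8.15 [0.56675369 0.03039021 0.11411958] [  4.39687776   0.98086322 -11.08538469] [ 0.08710534 -1.01041359  0.07821312] [ 0.47353893  0.38783021 -0.74097407  1.7505701   0.31356626  1.0969904
  0.06794268]
```

View pics/wrist5.png

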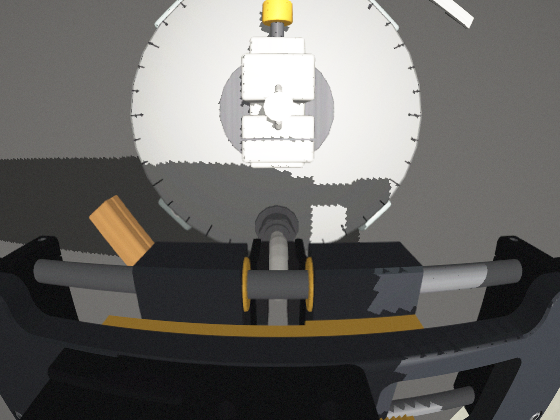

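The wrist picture shows both pads on the ring at (278,265) px, over the housing at (278,222). The lift is 10.3 mm at 11 N, which matches the spring force, so the pin is clear. Now I'll swing counter-clockwise (tool +x with a negative turn), in short steps at first.

>>> carry_out:
  rows:
    - [1,0.09,0,0,-0.4]
    - [1,0.09,0,0,-0.4]
    - [1,0.09,0,0,-0.4]
    - [1,0.09,0,0,-0.4]
    - [1,0,0,0,0]

```text
time: 8.67
ee_pos: [0.5708, 0.0323, 0.1096]
eef_rot: [0.958, 0.285, 0.002, 0.01]
ft_force: [3.6, 2.3, -2.6]
width: 0.0092
```

The z dropped by 4.5 mm while turning. I'll lift again, then swing without turning until the angles match.

>>> carry_out:
  rows:
    - [1,0,0,-0.12,0]
    - [1,0,0,-0.1,0]
    - [1,0,0,0,0]

```text
time: 8.92
ee_pos: [0.5707, 0.0323, 0.1155]
eef_rot: [0.959, 0.283, 0.003, 0.009]
ft_force: [3.3, 1.0, -11.8]
width: 0.0091
```

>>> carry_out:
  rows:
    - [1,0.12,0,-0.02,0]
    - [1,0.12,0,-0.02,0]
    - [1,0.12,0,-0.02,0]
    - [1,0,0,0,0]

```text
time: 9.25
ee_pos: [0.5763, 0.0357, 0.1147]
eef_rot: [0.96, 0.281, -0.003, 0.01]
ft_force: [3.1, -0.1, -10.0]
width: 0.0083
```

>>> carry_out:
  rows:
    - [1,0.15,0,-0.03,-0.4]
    - [1,0.15,0,-0.03,-0.4]
    - [1,0.15,0,-0.03,-0.4]
    - [1,0,0,0,0]

```text
time: 9.58
ee_pos: [0.5835, 0.0408, 0.114]
eef_rot: [0.943, 0.333, -0.01, 0.011]
ft_force: [3.3, 0.8, -10.4]
width: 0.0084
```

>>> carry_out:
  rows:
    - [1,0.15,0,-0.04,-0.42]
    - [1,0.15,0,-0.04,-0.42]
    - [1,0.15,0,-0.04,-0.42]
    - [1,0,0,0,0]

```text
time: 9.92
ee_pos: [0.5904, 0.0471, 0.1144]
eef_rot: [0.923, 0.385, -0.016, 0.01]
ft_force: [3.2, 0.9, -11.0]
width: 0.0082
```

Table is now at about 21.6°. I'll lower the pin onto the flat face.

>>> carry_out:
  rows:
    - [1,0,0,0.06,0]
    - [1,0,0,0.06,0]
    - [1,0,0,0.04,0]
    - [1,0,0,0,0]

```text
time: 10.25
ee_pos: [0.5905, 0.0472, 0.1115]
eef_rot: [0.924, 0.383, -0.015, 0.011]
ft_force: [-2.8, -3.2, -8.8]
width: 0.0085
```

>>> carry_out:
  rows:
    - [1,0,0,0.04,0]
    - [0.63,0,0,0,0]
    - [0.63,0,0,0,0]
    - [0.63,0,0,0,0]
    - [0.63,0,0,0.08,0]
    - [0.63,0,0,0.08,0]
    - [0.63,0,0,0.04,0]
    - [0.63,0,0,0,0]

```text
time: 10.92
ee_pos: [0.5938, 0.0485, 0.1099]
eef_rot: [0.924, 0.381, -0.01, 0.013]
ft_force: [-1.1, -0.3, -0.2]
width: 0.0162
```

>>> carry_out:
  rows:
    - [0.63,0,0,0.12,0]
    - [0.63,0,0,0.12,0]
    - [0.63,0.06,0,0,0]
    - [0.63,0.06,0,0,0]
    - [0.63,0,0,0,0]

```text
time: 11.33
ee_pos: [0.5942, 0.0478, 0.1017]
eef_rot: [0.925, 0.38, -0.014, 0.014]
ft_force: [-0.2, -1.9, 2.3]
width: 0.0163
```

```bash
cat > s.py <<'E'
from h import *
import sys
np.set_printoptions(precision=4,suppress=True)
A=np.array([.5348,.1008])
st=read_state();p=st['ee_pos'];d=p[:2]-A;q=st['eef_rot'];Rm=R.from_quat(q).as_matrix()
th=np.degrees(np.arctan2(Rm[1,0],Rm[0,0]))
print('t',st['time'],p,'r',np.hypot(*d),'table(TCP)',np.degrees(np.arctan2(d[1],d[0]))+65.6,'tool-tan',th-90-np.degrees(np.arctan2(d[1],d[0])),'F tool',Rm.T@st['ft_force'])
n=sys.argv[1]
for c in sys.argv[2:]:
    cv2.imwrite(f'pics/{c}{n}.png',camera(c))
    for k,z in (('ring_eye',.108),('housing_top',.072)):
        for r in pinpoint(k,c)[:1]:
            w=atz(c,r['xy'],z,st)[:2]-A;print(c,k,round(r['conf'],2),np.round(r['xy'],1),'r',np.hypot(*w),'ang',np.degrees(np.arctan2(w[1],w[0]))+65.6)
E
python3 s.py 6 wrist scene top
```

```text
t 11.3333 [0.5942 0.0478 0.1017] r 0.07960858721078373 table(TCP) 23.85746065870766 tool-tan -3.630745491948325 F tool [-1.5369  1.2306 -2.2379]
wrist ring_eye 0.69 [270.9 271.5] r 0.07809994142469413 ang 22.156954124056064
wrist housing_top 0.74 [271.4 272. ] r 0.0969745486810734 ang 20.700526473853493
scene ring_eye 0.53 [275.  226.3] r 0.06941719723319752 ang 16.641856051256006
scene housing_top 0.92 [275.3 245.6] r 0.07887849533899344 ang 20.938411101510297
top housing_top 0.73 [273.  206.6] r 0.0037184896435297483 ang 117.75011112752621
```

Table is at about 21.5° with the pin riding. I'll push the ring with the trailing finger, jaws loose, in small steps.

>>> carry_out:
  rows:
    - [0.63,0.1,-0.03,-0.03,-0.5]
    - [0.63,0.1,-0.03,-0.03,-0.5]
    - [0.63,0.1,-0.02,-0.03,-0.4]
    - [0.63,0,0,0,0]

```text
time: 12.12
ee_pos: [0.5938, 0.0484, 0.1009]
eef_rot: [0.9, 0.435, -0.023, 0.015]
ft_force: [-0.5, 0.5, 0.9]
width: 0.0158
```

```bash
python3 s.py 7 scene
```

```text
t 12.1167 [0.5938 0.0484 0.1009] r 0.0789028078084429 table(TCP) 23.97010585291514 tool-tan 3.2637521754487224 F tool [ 0.0123 -0.6581 -0.8689]
scene ring_eye 0.43 [274.8 225.5] r 0.0682650044656009 ang 15.68709300869294
scene housing_top 0.96 [278.6 244.8] r 0.0750936538324851 ang 23.913439470021395
```

>>> carry_out:
  rows:
    - [0.63,0.15,0,-0.03,0]
    - [0.63,0.15,0,-0.03,0]
    - [0.63,0,0,0,0]

```text
time: 12.52
ee_pos: [0.5978, 0.0523, 0.1]
eef_rot: [0.901, 0.433, -0.026, 0.016]
ft_force: [-0.4, -1.0, -0.2]
width: 0.0161
```

```bash
python3 s.py 8 scene
```

```text
t 12.5167 [0.5978 0.0523 0.1   ] r 0.07952358803794582 table(TCP) 28.03193609079713 tool-tan -1.1582881670288643 F tool [-1.0287  0.3746  0.283 ]
scene ring_eye 0.48 [279.8 230.9] r 0.07386171625343244 ang 25.403988923851678
scene housing_top 0.93 [278.6 244.6] r 0.07473709251546318 ang 23.78137767201563
```

>>> carry_out:
  rows:
    - [0.63,0.15,-0.03,-0.08,-0.3]
    - [0.63,0.15,-0.03,-0.08,-0.3]
    - [0.63,0,0,0,0]

```text
time: 12.92
ee_pos: [0.6017, 0.0603, 0.1037]
eef_rot: [0.889, 0.458, -0.027, 0.016]
ft_force: [-2.2, -3.5, 0.6]
width: 0.0161
```

```bash
python3 s.py 9 scene wrist
```

```text
t 12.9167 [0.6017 0.0603 0.1037] r 0.07820772070310646 table(TCP) 34.41336739110473 tool-tan -4.29946385179635 F tool [-4.1197  0.2704 -0.3827]
scene ring_eye 0.59 [284.  236.3] r 0.08145659866142581 ang 32.59326449797794
scene housing_top 0.95 [284.4 249.5] r 0.08043208543745493 ang 32.75883677937437
wrist housing_top 0.93 [277.5 245.2] r 0.07828136386911888 ang 33.36284408097484
```

View pics/wrist9.png

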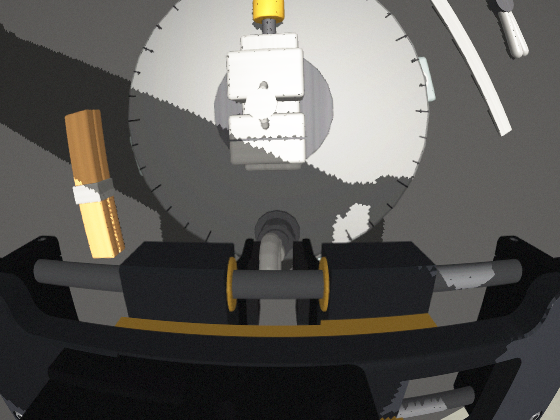

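The ring at (272,255) px rests on the trailing (left) finger with the table at about 32°. I'll keep going in ~2° steps and watch the force.

>>> carry_out:
  rows:
    - [0.63,0.12,-0.02,-0.04,-0.3]
    - [0.63,0,0,0,0]

```text
time: 13.38
ee_pos: [0.6019, 0.0607, 0.1036]
eef_rot: [0.883, 0.468, -0.03, 0.016]
ft_force: [-0.4, -1.0, 0.7]
width: 0.0163
```

```bash
cat >> s.py <<'E'
if 'scene' in sys.argv[2:]:
    i=camera_info('scene');E=np.linalg.inv(np.array(i['extrinsics']))
    pr=lambda P:(lambda c:np.array([i['fx']*c[0]/c[2]+i['cx'],i['fy']*c[1]/c[2]+i['cy']]))(E[:3,:3]@P+E[:3,3])
    a=np.radians(float(np.degrees(np.arctan2(d[1],d[0])))-2.6)
    b=[A[0]+.078*np.cos(a),A[1]+.078*np.sin(a)]
    for n,z in(('house',.072),('eye home',.104),('eye ride',.1115)):print(n,pr(np.array([*b,z])),end=' ')
    for r in silhouettes('pull_ring','scene')[:1]:print('box',np.round(r['box'],1),r['conf'])
E
python3 s.py 10 scene
```

```text
t 13.3833 [0.6019 0.0607 0.1036] r 0.07817120358087225 table(TCP) 34.74305203017759 tool-tan -3.2938075766388124 F tool [-1.0779  0.1765 -0.5814]
scene ring_eye 0.52 [286.7 233.5] r 0.07513231341816368 ang 34.45372764960845
scene housing_top 0.8 [285.9 245.8] r 0.07279390978490853 ang 32.94984295338421
house [284.3299 248.1831] eye home [284.2715 236.059 ] eye ride [284.2573 233.1053] box [284.9 237.5  10.8  19. ] 0.44
```

>>> carry_out:
  rows:
    - [0.63,0.12,-0.02,-0.04,0]
    - [0.63,0.12,-0.02,-0.04,0]

```text
time: 13.75
ee_pos: [0.6026, 0.0617, 0.1038]
eef_rot: [0.884, 0.466, -0.035, 0.018]
ft_force: [-9.9, -13.3, -0.8]
width: 0.0162
```

```bash
python3 s.py 11 scene
```

```text
t 13.75 [0.6026 0.0617 0.1038] r 0.07825946498167849 table(TCP) 35.65594823486982 tool-tan -4.515999722438664 F tool [-16.4999  -0.655    2.0976]
scene housing_top 0.89 [285.8 245.7] r 0.0726493194077908 ang 32.78514265917275
house [285.0765 248.3639] eye home [285.0418 236.2419] eye ride [285.0334 233.2886] box [286.6 234.9   8.1  23.1] 0.52
```

Push is 16.5 N with almost no motion at about 33°, which fits 11 divisions (32.7°). I'll check the ring height.

>>> carry_out:
  rows:
    - [0.63,-0.1,0,-0.03,0]
    - [0.63,0,0,0,0]

```text
time: 14.12
ee_pos: [0.6009, 0.0589, 0.1049]
eef_rot: [0.884, 0.465, -0.035, 0.018]
ft_force: [0.3, -0.2, -1.0]
width: 0.0161
```

```bash
python3 s.py 12 scene wrist; python3 -c "
import cv2,numpy as np
f=lambda n,x,y:cv2.resize(cv2.imread(f'pics/{n}.png')[y:y+60,x:x+60],(380,380),interpolation=cv2.INTER_CUBIC)
cv2.imwrite('pics/c12.png',np.hstack([f('scene0',232,200),f('scene12',255,205)]))"
```

```text
t 14.1167 [0.6009 0.0589 0.1049] r 0.07830444916377574 table(TCP) 33.2082248455981 tool-tan -2.11003142894851 F tool [0.138  0.3583 0.9579]
scene ring_eye 0.43 [284.  233.1] r 0.07555609053712299 ang 31.246662782589866
scene housing_top 0.61 [283.7 246.6] r 0.075347088536035 ang 30.71469662605751
wrist ring_eye 0.58 [274.  262.6] r 0.07376951832329297 ang 32.62934554646065
wrist housing_top 0.59 [280.  244.8] r 0.07851700399003735 ang 32.836614079127365
house [283.0839 247.8576] eye home [282.9861 235.7298] eye ride [282.9623 232.7752] box [301.  227.2 124.2  93.8] 0.6
```

View pics/c12.png

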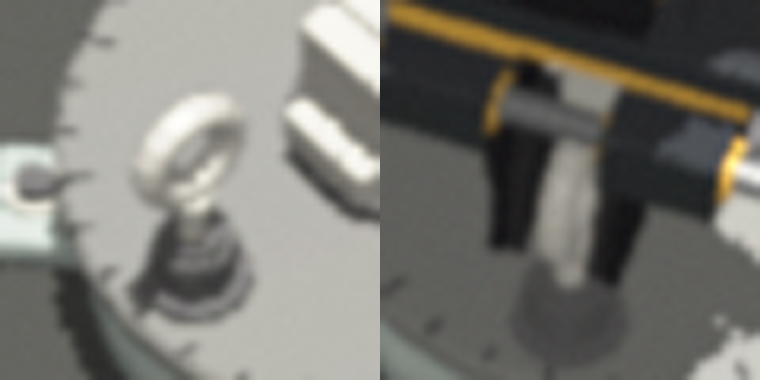

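The right crop (ring at (565,220), housing at (570,310)) suggests the ring sits low, but it isn't conclusive. I'll push gently once more and compare the position under load.

>>> carry_out:
  rows:
    - [0.63,0.12,-0.02,-0.03,0]
    - [0.63,0.06,0,-0.03,0]
    - [0.63,0.06,0,-0.03,0]
    - [0.63,0.08,0,-0.03,0]

```text
time: 14.8
ee_pos: [0.6021, 0.0613, 0.1048]
eef_rot: [0.885, 0.464, -0.043, 0.02]
ft_force: [-7.5, -8.5, 2.7]
width: 0.0164
```

```bash
python3 s.py 13
```

```text
t 14.8 [0.6021 0.0613 0.1048] r 0.0780875626653092 table(TCP) 35.17680610942846 tool-tan -4.264234688066196 F tool [-11.4774  -1.2789  -1.674 ]
```

>>> carry_out:
  rows:
    - [0.63,0.1,0,-0.03,0]
    - [0.63,0.12,0,-0.03,0]

```text
time: 14.97
ee_pos: [0.6023, 0.0614, 0.1045]
eef_rot: [0.885, 0.462, -0.05, 0.022]
ft_force: [-12.8, -12.1, 6.1]
width: 0.0164
```

```bash
python3 s.py 14
```

```text
t 14.9667 [0.6023 0.0614 0.1045] r 0.07820282702392953 table(TCP) 35.33580416028261 tool-tan -4.616883678965316 F tool [-17.786   -3.564   -4.1386]
```

At 17.8 N there was no further motion, so both notch sides are holding the pin. I'll back off, open and rise clear, then verify.

>>> carry_out:
  rows:
    - [0.63,-0.12,0,0,0]
    - [0.3,0,0,0,0]
    - [-0.2,0,0,0,0]
    - [-0.2,0,0,0,0]
    - [-0.2,0,0,0,0]
    - [-0.2,0,0,0,0]
    - [-0.2,0,0,-0.3,0]
    - [-0.2,0,0,-0.8,0]
    - [-0.2,0,0,-0.8,0]
    - [-0.2,0,0,-0.8,0]
    - [-0.2,0,0,-0.8,0]
    - [-0.2,0,0.9,-0.3,0]
    - [-0.2,0,0.9,0,0]
    - [-0.2,0,0.9,0,0]
    - [-0.2,0,0,0,0]

```text
time: 16.22
ee_pos: [0.6773, 0.026, 0.2306]
eef_rot: [0.884, 0.465, -0.047, 0.021]
ft_force: [1.4, -1.4, -0.7]
width: 0.0524
```

```bash
python3 s.py 15 scene wrist top; python3 -c "
import cv2,numpy as np
f=lambda n,x,y:cv2.resize(cv2.imread(f'pics/{n}.png')[y:y+60,x:x+60],(380,380),interpolation=cv2.INTER_CUBIC)
cv2.imwrite('pics/c15.png',np.hstack([f('scene0',232,200),f('scene15',255,205)]))"
```

```text
t 16.2167 [0.6773 0.026  0.2306] r 0.1609138103939163 table(TCP) 37.89799885856334 tool-tan -6.810465987788991 F tool [-0.3463  1.9561  0.685 ]
scene ring_eye 0.73 [285.1 233.7] r 0.07616734963436768 ang 32.732078338279074
scene housing_top 0.67 [284.6 246.5] r 0.07471662818918023 ang 31.71379575165703
wrist ring_eye 0.7 [270.  115.3] r 0.08167844969715723 ang 31.56598122183383
wrist housing_top 0.79 [276.  118.1] r 0.08343971929613891 ang 32.322934479430955
top ring_eye 0.68 [295.5 172.6] r 0.07163036936276748 ang 31.898565337402772
top housing_top 0.75 [297.3 174.9] r 0.07583056201737744 ang 30.845338845870728
house [286.9262 248.767 ] eye home [286.9503 236.6495] eye ride [286.9562 233.6973] box [286.6 236.2   9.   25.8] 0.56
```

View pics/c15.png

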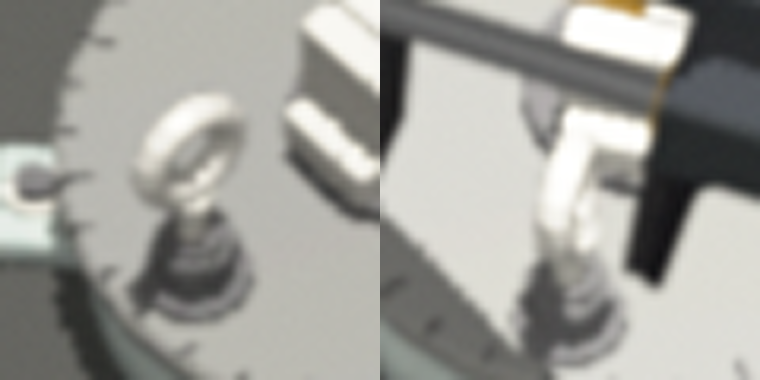

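The table reads about 32.2° from all three cameras, against 32.7° for 11 divisions. The eye-to-housing distance in the scene view is 12.8 px (home predicts 12.1, riding 15.1). The crop agrees: the ring bottom is at (570,250), close to the housing. To rule out a pin resting slightly past centre, I'll feel it lightly from the other side. I'll work out the return move first.

```bash
cat > go.py <<'E'
from h import *
import sys
st=read_state();Rm=R.from_quat(st['eef_rot']).as_matrix()
print(st['ee_pos'],'units',np.round(Rm.T@(np.array(list(map(float,sys.argv[1:4])))-st['ee_pos'])/.03,2), 'zcol',Rm[:,2],'xcol',Rm[:,0])
E
python3 go.py .6003 .0584 .135; python3 go.py .6003 .0584 .104
```

```text
[0.67393622 0.03051564 0.2303604 ] units [-0.28 -2.53  3.24] zcol [-0.06374264 -0.08044981 -0.9947184 ] xcol [ 0.55890617  0.82288801 -0.10236801]
[0.67393622 0.03051564 0.2303604 ] units [-0.18 -2.52  4.27] zcol [-0.06374264 -0.08044981 -0.9947184 ] xcol [ 0.55890617  0.82288801 -0.10236801]
```

>>> carry_out:
  rows:
    - [-0.2,-0.07,-0.84,0,0]
    - [-0.2,-0.07,-0.84,0,0]
    - [-0.2,-0.07,-0.84,0,0]
    - [-0.2,0,0,0.8,0]
    - [-0.2,0,0,0.8,0]
    - [-0.2,0,0,0.6,0]
    - [-0.2,0,0,0,0]

```text
time: 17.3
ee_pos: [0.5999, 0.0649, 0.1651]
eef_rot: [0.883, 0.467, -0.046, 0.022]
ft_force: [-0.6, 0.2, -0.7]
width: 0.0522
```

```bash
python3 go.py .6003 .0584 .105;python3 s.py 16 wrist
```

```text
[0.59988174 0.06494329 0.16513974] units [0.03 0.14 2.01] zcol [-0.06017558 -0.08134973 -0.99486739] xcol [ 0.55874854  0.82315116 -0.10110508]
t 17.3 [0.5999 0.0649 0.1651] r 0.07430569217930093 table(TCP) 36.74748274131416 tool-tan -5.315835388685052 F tool [-0.1365 -0.5815  0.742 ]
wrist ring_eye 0.56 [277.8 233.6] r 0.07567464354583295 ang 32.797465004654256
wrist housing_top 0.67 [286.1 220.7] r 0.0776719211208364 ang 34.869540280873466
```

>>> carry_out:
  rows:
    - [-0.2,0.02,0.12,0.6,0]
    - [-0.2,0,0,0.7,0]
    - [-0.2,0,0,0.6,0]
    - [0.1,0,0,0.1,0]
    - [0.4,0,0,0,0]
    - [0.55,0,0,0,0]
    - [0.55,0,0,0,0]
    - [0.55,0,0,0,0]
  force: 5

```text
time: 18.12
ee_pos: [0.6095, 0.0619, 0.1201]
eef_rot: [0.883, 0.467, -0.035, 0.025]
ft_force: [-0.8, 0.3, 0.2]
width: 0.0265
```

```bash
python3 go.py .6003 .0584 .104;python3 s.py 17
```

```text
[0.60951432 0.06190813 0.12010467] units [-0.22 -0.19  0.56] zcol [-0.03914738 -0.07676941 -0.99628005] xcol [ 0.56178799  0.82285318 -0.08548047]
t 18.1167 [0.6095 0.0619 0.1201] r 0.0842306820192473 table(TCP) 38.10117056462047 tool-tan -6.823764711292995 F tool [-0.2589 -0.8095 -0.1883]
```

>>> carry_out:
  rows:
    - [0.4,-0.2,-0.18,0,0]
    - [0.4,0,0,0.3,0]
    - [0.4,0,0,0.2,0]
    - [0.55,0,0,0,0]
    - [0.63,0,0,0,0]
    - [0.63,0,0,0,0]

```text
time: 18.62
ee_pos: [0.6009, 0.0588, 0.1063]
eef_rot: [0.883, 0.467, -0.034, 0.026]
ft_force: [0.1, 0.7, -0.5]
width: 0.0176
```

```bash
python3 go.py .6003 .0584 .104;python3 s.py 18
```

```text
[0.60091862 0.05881033 0.10627832] units [-0.02 -0.01  0.08] zcol [-0.03626892 -0.07686936 -0.99638129] xcol [ 0.56200959  0.82286043 -0.08393999]
t 18.6167 [0.6009 0.0588 0.1063] r 0.07832499589608367 table(TCP) 33.18176735668891 tool-tan -1.9146496119025187 F tool [ 0.6539 -0.2922  0.4196]
```

Now a gentle push clockwise with the leading finger.

>>> carry_out:
  rows:
    - [0.63,-0.08,0,0,0]
    - [0.63,-0.08,0,0,0]
    - [0.63,-0.06,0,0,0]

```text
time: 18.87
ee_pos: [0.5978, 0.0549, 0.1068]
eef_rot: [0.883, 0.467, -0.032, 0.025]
ft_force: [5.7, 6.4, -6.4]
width: 0.0162
```

```bash
python3 s.py 19
```

```text
t 18.8667 [0.5978 0.0549 0.1068] r 0.07797229040328843 table(TCP) 29.53849118820304 tool-tan 1.811243952205075 F tool [8.9809 0.9782 5.7142]
```

>>> carry_out:
  rows:
    - [0.63,-0.08,0,0,0]
    - [0.63,-0.08,0,0,0]

```text
time: 19.03
ee_pos: [0.5971, 0.054, 0.1074]
eef_rot: [0.883, 0.468, -0.028, 0.023]
ft_force: [8.0, 6.3, -5.6]
width: 0.0166
```

```bash
python3 s.py 20
```

```text
t 19.0333 [0.5971 0.054  0.1074] r 0.07790870362362451 table(TCP) 28.67753216785627 tool-tan 2.796165720936628 F tool [10.0605  3.0446  4.9676]
```

>>> carry_out:
  rows:
    - [0.63,-0.08,0,0,0]
    - [0.63,-0.08,0,0,0]

```text
time: 19.2
ee_pos: [0.5966, 0.0536, 0.108]
eef_rot: [0.882, 0.47, -0.024, 0.022]
ft_force: [7.1, 6.6, -6.6]
width: 0.0177
```

```bash
python3 s.py 21
```

```text
t 19.2 [0.5966 0.0536 0.108 ] r 0.0777209782400635 table(TCP) 28.23036383734425 tool-tan 3.3874035015657498 F tool [9.8239 2.0971 6.0315]
```

The jaws yielded slightly at the 5 N grip and the tool crept upward. I'll undo any disturbance with a final gentle forward push, firm fingers and a slight downward bias.

>>> carry_out:
  rows:
    - [0.63,0.12,0,0.03,0]
    - [0.63,0.12,0,0.06,0]
    - [0.63,0.1,0,0.06,0]
    - [0.63,0.08,0,0.02,0]
    - [0.63,0,0,0,0]
  force: 30

```text
time: 19.62
ee_pos: [0.6024, 0.0597, 0.102]
eef_rot: [0.883, 0.468, -0.028, 0.024]
ft_force: [0.7, 0.5, -0.8]
width: 0.0159
```

```bash
python3 s.py 22
```

```text
t 19.6167 [0.6024 0.0597 0.102 ] r 0.0791470090336132 table(TCP) 34.327739496034724 tool-tan -2.9209470863644853 F tool [0.8614 0.3304 0.7959]
```

>>> carry_out:
  rows:
    - [0.63,0.08,0,0,0]
    - [0.63,0.08,0,0,0]
    - [0.63,0.08,0,0.02,0]

```text
time: 19.87
ee_pos: [0.6037, 0.06, 0.1004]
eef_rot: [0.884, 0.466, -0.034, 0.027]
ft_force: [-9.0, -8.1, 8.2]
width: 0.0162
```

```bash
python3 s.py 23
```

```text
t 19.8667 [0.6037 0.06   0.1004] r 0.08011660342469121 table(TCP) 34.94748888613476 tool-tan -3.7988386127701403 F tool [-12.4891  -2.7418  -7.249 ]
```

The stop is at the same place (34.9–35.2°), at 12.5 N sideways and with about 8 N of downward friction seating the pin. I'll back off, open and leave.

>>> carry_out:
  rows:
    - [0.63,-0.12,0,0,0]
    - [0.3,0,0,0,0]
    - [-0.2,0,0,0,0]
    - [-0.2,0,0,0,0]
    - [-0.2,0,0,0,0]
    - [-0.2,0,0,0,0]
    - [-0.2,0,0,-0.3,0]
    - [-0.2,0,0,-0.8,0]
    - [-0.2,0,0,-0.8,0]
    - [-0.2,0,0,-0.8,0]
    - [-0.2,0,0,-0.8,0]
    - [-0.2,0,0.9,-0.5,0]
    - [-0.2,0,0.9,-0.5,0]
    - [-0.2,0,0.9,-0.5,0]
    - [-0.2,0.9,0.3,-0.5,0]
    - [-0.2,0.9,0,-0.5,0]
    - [-0.2,0.9,0,0,0]
    - [-0.2,0.9,0,0,0]
    - [-0.2,0,0,0,0]

```text
time: 21.45
ee_pos: [0.7479, 0.1114, 0.2893]
eef_rot: [0.885, 0.465, -0.031, 0.026]
ft_force: [-2.0, 0.6, -1.7]
width: 0.0522
```

```bash
python3 s.py 24 scene top; python3 -c "
import cv2,numpy as np
f=lambda n,x,y:cv2.resize(cv2.imread(f'pics/{n}.png')[y:y+60,x:x+60],(380,380),interpolation=cv2.INTER_CUBIC)
cv2.imwrite('pics/c24.png',np.hstack([f('scene0',232,200),f('scene24',255,205)]))"
```

```text
t 21.45 [0.7479 0.1114 0.2893] r 0.2133347757800544 table(TCP) 68.44556694563555 tool-tan -37.463863224066586 F tool [-0.5419 -1.9874  1.764 ]
scene ring_eye 0.53 [280.2 234. ] r 0.07917512543752148 ang 27.60221890147008
scene housing_top 0.72 [284. 246.] r 0.07407464996017708 ang 30.775480831631242
top housing_top 0.63 [294.5 172. ] r 0.07783601233747589 ang 36.39086131271729
house [312.6906 248.2461] eye home [313.5329 236.1196] eye ride [313.7381 233.1652] box [286.  237.3  10.6  25.8] 0.55
```

View pics/c24.png

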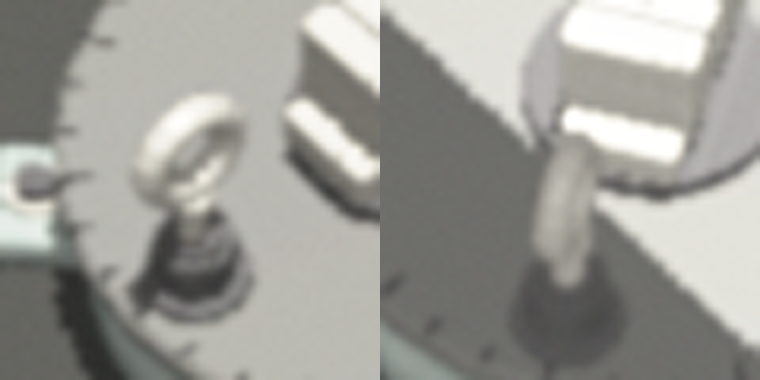

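The right crop shows the ring centre at (566,205), 155 px above the housing foot; at the start (home) it was about 170 px. A riding pin would add roughly 19 px, so the pin is home. Handing in.

```bash
python3 -c "
from bench import *
print(close_job())"
```

```text
the job is handed in; nothing more can be done
None
```

I turned the vice table on to what looks like its next notch, about 32–33° counter-clockwise (0.57 rad). That fits an 11-division plate at 32.7°. The job was handed in at about 21.5 s, with the gripper open and well clear, and it reported no verdict.

**How it went:** I gripped the ring and lifted it about 10 mm. The pull was 11 N, as the spring should give. I then swung the table to about 22°, lowered the pin onto the plate and opened the jaws loosely. From there I pushed the ring on with one finger until it stopped.
- **Dip in the swing:** early on, near 3°, the ring dropped to about 6 mm of lift. I raised it again before going on, and the forces stayed around 4 N.

**Checks that support the pin being home:**
- **Forward push:** the table stopped at the same place three times, at 11.5 to 17.8 N.
- **Reverse push:** it was also held at about 10 N the other way. This one was less clear, because the jaws gave a little and the tool crept up. I therefore finished with another gentle forward push at 12.5 N, with some downward friction on the ring.
- **Pictures:** with the gripper away, the ring sits as low over its housing as it did at the start. The eye-to-housing distance was 12.8 px after the first forward pushes and 12.0 px at the end. Home predicts 12.1 px and riding on the plate 15.1 px.

**Disagreements and limits:**
- **Angle:** the last camera readings scattered from 28° to 36°, against 31° to 33° just before.
- **Height:** the pictures can't resolve the pin's height to better than about 2 mm, so being home within 1.5 mm rests mainly on the feel of the stop.
- **Tilt:** the tool had tilted about 6° by the end of the pushing.

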